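Fold down the orange sample tags

ROBOT

A 6-joint arm with a two-finger parallel gripper is mounted at the origin on the work surface. World frame = base frame: x ahead of the robot, y to its left, z up, the work surface at z = 0. Lengths are in m, angles in rad, forces in N, time in s.
With the tool pointing down it reaches from about 0.375 to 0.9 m from the base axis. Payload 3.1 kg.
Tool frame: the origin (TCP) lies at the very end of the fingers, on their centre line; the grasp point (between the pads) lies 19 mm behind it; z points along the fingers, y is the line along which they close (so a half turn about z gives the same grasp; the last joint's range is limited). The gripper opens to 87 mm and grips with 3 to 60 N. Pads are 19 mm wide; open, the fingers measure 117 mm over their backs; the gripper's body (75 mm by 190 mm) begins 51 mm behind the grasp point.
Start: joints at [1.016, 0.527, 1.433, -0, 1.181, -0.178], TCP at [0.23, 0.581, 0.223] pointing down, gripper open.
Joint ranges: [-3.08, 3.08], [-0.75, 2.2], [0.22, 2.44], [-1.43, 4.57], [0, 2.65], [-2.85, 2.85]. Speed limits (rad/s): [2.79, 2.79, 3.14, 3.14, 3.14, 3.14].

INTERFACE

Orientations are given as [roll, pitch, yaw] about the fixed x, y, z axes, in that order (R = Rz(yaw) Ry(pitch) Rx(roll)).
In Python, from workcell import env gives the robot as it stands. The module is installed in compiled form; this text tells all that it offers. Calls block until the motion is done:
- env.move_ptp(position, orientation): joint-space move of the TCP to a pose.
- env.move_straight(position, v=0.15, frame=None): straight line of the TCP; frame=None keeps the orientation; v is the mean speed in m/s.
- env.move_joints(angles): joint-space move.
- env.grip(opening): finger opening in m; the grip force is fixed at half the most; returns when the fingers have stopped.
- env.dwell(seconds).
- env.ik(position, orientation): joint angles nearest the present ones, or None.
- env.get_image(name): name is "scene" or "top"; returns the picture (480x640x3 uint8, red, green, blue); there is no depth.
- env.camera_info(name): a dict with "vfov" (degrees; the focal length in pixels is half the picture's height over the tangent of half this angle, whatever the lens; pixels are square), "cx", "cy" (the principal point, pixels), "R" (3x3) and "t" (3): a world point X has camera coordinates R X + t. Camera axes: x right, y down, z forward; pixel columns grow to the right and rows downward; lengths in m; the calibration is good to about 2 mm. A picture is of the moment at which its call begins. camera_info takes no time and is no camera call.
A pose or a line that the arm cannot do raises env.MotionError and nothing moves.
- env.hand_in(): hands the job in; it is judged then, once.
Readings, each from a call of its own:
- env.read_t(): time.
- env.read_qpos(): joint angles.
- env.read_qd(): joint speeds.
- env.read_tau(): joint torques, N m.
- env.read_tcp_pos(): TCP position.
- env.read_tool_rot(): TCP orientation.
- env.read_wrist_force(): force on the tool from outside, world axes, zero at the start.
- env.read_moment(): the same for the moment, N m.
- env.read_grip_width(): finger opening in m.
- env.read_finger_force(): force on a finger pad.
Only numpy, scipy, OpenCV 4.12 (cv2) and the standard library are available. Lean on these libraries where they do the work, as an engineer would, in place of code of your own. Each camera call takes 0.05 s, during which the arm holds its last target. There are 200 camera calls.

TASK

Every sample on the rail with orange tags has been checked: run the closed fingertips lightly along its curved row, starting at the end with the green stud, so that all seven orange tags fold down flat one after another in order. Only touch the tags: do not lift the rail, press hard on it or shove it out of place. Leave the blue tags standing and leave the other things on the bench where they are.

Things in the scene. Friction and masses are not known exactly. Their poses are not given: they have to be found in the camera images.
- orange_rail: loose, about 0.8 kg, curved aluminium sample rail flat on the bench, plate 6 mm thick, 86 mm wide, with a narrow orange band and seven ORANGE hinged tags. Origin on the underside, z up. Hinge pins lie on an arc of radius 140 mm about the rail's point x = -130 mm, y = 0: tag k (1 to 7) at x = 140 cos(a) - 130 mm, y = 140 sin(a) mm, a = (k - 4) * 0.272 rad. It slides if pushed hard
- orange_rail_stud (a point): top of the green stud (16 mm across, 10 mm over the bench) that marks the starting end of the orange rail, on the same arc at a = -1.03 rad, 30 mm before tag 1
- orange_rail_first (a point): hinge pin of orange tag 1, next to the green stud, at the rail's -y end; 12 mm over the bench. Each tag is a thin stiff plate 20 mm wide across the arc, 2.5 mm thick, 30 mm tall above its pin (top 42 mm over the bench); neighbours stand 38 mm apart along the arc
- orange_rail_middle (a point): hinge pin of orange tag 4, the middle one; 12 mm over the bench. Beside each tag, on the outer side of the arc on radius 181 mm, a round steel tin 34 mm across is fixed to the rail, its top 17 mm over the bench
- orange_rail_last (a point): hinge pin of orange tag 7, the end far from the green stud; 12 mm over the bench. Tags fold along the arc only away from the stud, turn very easily (well under 1 N), stand by slight friction and drop flat by themselves once pushed about 0.4 rad over
- blue_rail: a second rail of the same shape and size with a narrow BLUE band and BLUE tags, which are to stay standing; same origin and axes
- sieve: loose brass sieve ring, 100 mm across, 40 mm high, origin at the centre of its underside
- white_box: loose open white plastic box, 65 x 65 x 80 mm high, origin at the centre of its underside
- jar: loose amber jar with a green cap, 60 mm across, 80 mm high, origin at the centre of its underside
- orange1 (a joint): angle of orange tag 1: 0 = upright (-0.15 is leaning back), 1.5 = folded flat
- orange2 (a joint): angle of orange tag 2: 0 = upright (-0.15 is leaning back), 1.5 = folded flat
- orange3 (a joint): angle of orange tag 3: 0 = upright (-0.15 is leaning back), 1.5 = folded flat
- orange4 (a joint): angle of orange tag 4: 0 = upright (-0.15 is leaning back), 1.5 = folded flat
- orange5 (a joint): angle of orange tag 5: 0 = upright (-0.15 is leaning back), 1.5 = folded flat
- orange6 (a joint): angle of orange tag 6: 0 = upright (-0.15 is leaning back), 1.5 = folded flat
- orange7 (a joint): angle of orange tag 7: 0 = upright (-0.15 is leaning back), 1.5 = folded flat
- blue1 (a joint): angle of blue tag 1: 0 = upright (-0.15 is leaning back), 1.5 = folded flat
- blue2 (a joint): angle of blue tag 2: 0 = upright (-0.15 is leaning back), 1.5 = folded flat
- blue3 (a joint): angle of blue tag 3: 0 = upright (-0.15 is leaning back), 1.5 = folded flat
- blue4 (a joint): angle of blue tag 4: 0 = upright (-0.15 is leaning back), 1.5 = folded flat
- blue5 (a joint): angle of blue tag 5: 0 = upright (-0.15 is leaning back), 1.5 = folded flat
- blue6 (a joint): angle of blue tag 6: 0 = upright (-0.15 is leaning back), 1.5 = folded flat
- blue7 (a joint): angle of blue tag 7: 0 = upright (-0.15 is leaning back), 1.5 = folded flat

How it is judged:
On the way, in this order (a step that is already met when the one before it is completed fails the run):
1. the first orange tag is folded over (value of joint orange1 above 0.9 rad), for 0.02 s.
2. the second orange tag is folded over (value of joint orange2 above 0.9 rad), for 0.02 s.
3. the third orange tag is folded over (value of joint orange3 above 0.9 rad), for 0.02 s.
4. the fourth orange tag is folded over (value of joint orange4 above 0.9 rad), for 0.02 s.
5. the fifth orange tag is folded over (value of joint orange5 above 0.9 rad), for 0.02 s.
6. the sixth orange tag is folded over (value of joint orange6 above 0.9 rad), for 0.02 s.
7. the seventh orange tag is folded over (value of joint orange7 above 0.9 rad), for 0.02 s.
At the end, for the whole second after the job is handed in: all seven orange tags lie flat (past 1.3 rad) with their rail flat on the bench, at rest and within 30 mm of where it stood; all blue tags still stand (under 0.35 rad), the blue rail is within 15 mm and the sieve, box and jar within 20 mm of where they were (value of joint each of orange1, orange2, orange3, orange4, orange5, orange6, orange7 above 1.3 rad and value of joint each of blue1, blue2, blue3, blue4, blue5, blue6, blue7 below 0.35 rad and distance of orange_rail from where it was at the start of the episode below 0.03 m and height (world z) of orange_rail below 0.006 m and linear speed of orange_rail below 0.02 m/s and distance of blue_rail from where it was at the start of the episode below 0.015 m and distance of each of sieve, white_box, jar from where it was at the start of the episode below 0.02 m); the robot touches nothing.
It fails at once if the orange rail is lifted or tipped (height (world z) of orange_rail above 0.008 m or angle between orange_rail's own z axis and vertical above 0.1 rad).
It fails at once if the orange rail is shoved out of place (over 30 mm) (distance of orange_rail from where it was at the start of the episode above 0.03 m).
It fails at once if the orange rail or its tags are pressed harder than 15 N (contact force between any of the fingers, the arm and orange_rail above 15 N).
It fails at once if a blue tag is folded or the blue rail moved (value of joint any of blue1, blue2, blue3, blue4, blue5, blue6, blue7 above 0.35 rad or distance of blue_rail from where it was at the start of the episode above 0.015 m).
It fails at once if the sieve, box or jar is moved, lifted or tipped (distance of any of sieve, white_box, jar from where it was at the start of the episode above 0.02 m or angle between any of sieve, white_box, jar's own z axis and vertical above 0.25 rad).
It also fails if it takes over 42 s, if anything falls off the work surface, if the arm or the gripper's body presses on something with over 40 N, if the wrist force passes 120 N, or if a joint passes its speed limit or range.

## Working session

There is one attempt and no reset: what is moved stays moved. The work goes in short steps, each a Python script; the robot and the scene stay as the last script left them, time stands still between calls to the robot, and variables do not carry over. Pictures are saved under pics/ and viewed, at most 10 in all, crops included, and the job is handed in when it is done.

```bash
mkdir -p pics; python3 - <<'E'
from workcell import env
import cv2
for n in("top","scene"):
    im=env.get_image(n); cv2.imwrite(f"pics/{n}0.png",im[:,:,::-1]); c=env.camera_info(n); print(n,c)
print(env.read_t(),env.read_tool_rot())
E
```

```text
top {'vfov': 49.46460497039481, 'cx': 308.11944495719194, 'cy': 238.00933845946687, 'R': array([[-0.01347183, -0.99981067, -0.01404023],
       [-0.98318218,  0.01580277, -0.18194249],
       [ 0.18212992,  0.01135301, -0.98320893]]), 't': array([0.00566405, 0.60899324, 1.13690498])}
scene {'vfov': 45.28837156296479, 'cx': 317.0453435149607, 'cy': 228.63137474557317, 'R': array([[ 0.61245966,  0.79029773,  0.01796298],
       [ 0.61490543, -0.46200913, -0.63909223],
       [-0.49677407,  0.40246375, -0.76892032]]), 't': array([-0.33676951, -0.34320527,  1.69521284])}
0.1 [-3.13970896e+00 -3.42432108e-04  2.76483080e+00]
```

View pics/top0.png

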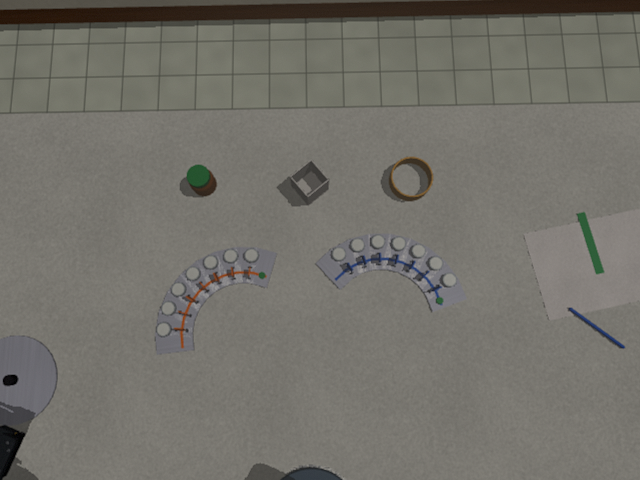

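View pics/scene0.png

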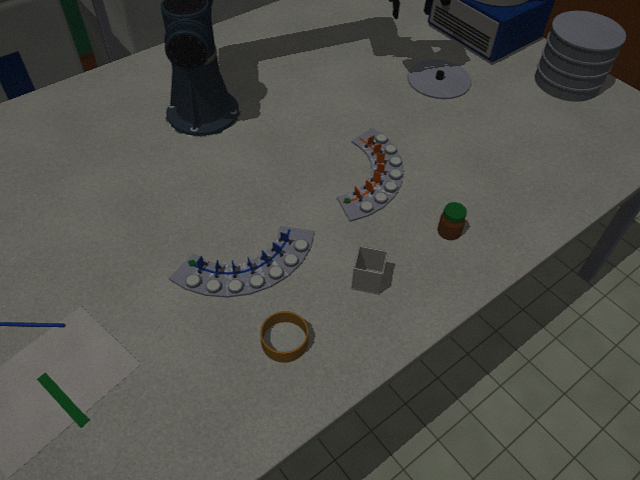

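The top view shows the orange rail with its stud at (262,275) and tins from (251,256) round to (164,329). The blue rail's stud is at (440,300). The jar, box and sieve sit beyond the rails. Next I'll fit the rail pose to the tins and stud in both views.

```bash
cat > h.py <<'E'
import numpy as np
from workcell import env
def proj(n,X):
    c=env.camera_info(n); f=240/np.tan(np.radians(c["vfov"]/2)); p=np.atleast_2d(X)@c["R"].T+c["t"]
    return p[:,:2]/p[:,2:]*f+[c["cx"],c["cy"]]
def arc(r,a,z): a=np.atleast_1d(a); return np.c_[r*np.cos(a)-.13,r*np.sin(a),np.full(len(a),z)]
A=(np.arange(1,8)-4)*.272
def world(p,L):
    c,s=np.cos(p[2]),np.sin(p[2]); return L@np.array([[c,s,0],[-s,c,0],[0,0,1]])+[p[0],p[1],0]
E
python3 - <<'E'
from h import *
import cv2
from scipy.optimize import least_squares
P={}
seeds={"top":[(251,256),(231,256),(210,262),(193,273),(179,289),(168,308),(164,329)],
"scene":[(366,207),(380,198),(391,187),(396,174),(396,161),(391,149),(381,139)]}
stud={"top":(262,275),"scene":(347,201)}
for n in seeds:
    im=cv2.imread(f"pics/{n}0.png"); hsv=cv2.cvtColor(im,cv2.COLOR_BGR2HSV).astype(int); g=im.min(2).astype(float)
    pts=[]
    for u,v in seeds[n]:
        w=g[v-8:v+9,u-8:u+9]; t=(w.max()+np.median(w))/2
        m=(w>np.percentile(w,99)*.88).astype(np.uint8); k,l,s,c=cv2.connectedComponentsWithStats(m); i=1+s[1:,4].argmax(); pts.append(c[i]+[u-8,v-8]); print(n,s[i],end=' ')
    u,v=stud[n]; w=hsv[v-8:v+9,u-8:u+9]; m=(abs(w[...,0]-65)<20)&(w[...,1]>90); y,x=np.nonzero(m); print(m.sum()); pts.append([x.mean()+u-8,y.mean()+v-8]); P[n]=np.array(pts)
L=np.r_[arc(.181,A,.017),arc(.14,-1.03,.010)]
def res(p,ns): return np.r_[tuple((proj(n,world(p,L))-P[n]).ravel() for n in ns)]
for ns in(["top"],["scene"],["top","scene"]):
    r=least_squares(res,[.6,.2,.8],args=(ns,),loss="soft_l1"); print(ns,r.x); 
for n in P: print(n,np.round(proj(n,world(r.x,L))-P[n],1).tolist())
np.save("pose.npy",r.x)
ims=[]
for n in P:
    im=cv2.imread(f"pics/{n}0.png"); u,v=P[n].mean(0).astype(int)+([10,20] if n=="top" else [-15,0]); k=6
    cr=cv2.resize(im[v-50:v+50,u-65:u+65],None,fx=k,fy=k,interpolation=cv2.INTER_CUBIC)
    for X,col in((arc(.181,A,.017),(0,0,255)),(arc(.14,A,.012),(255,0,0)),(arc(.14,A,.042),(0,255,255)),(arc(.14,-1.03,.01),(255,0,255))):
        for q in proj(n,world(r.x,X)): cv2.circle(cr,tuple(((q-[u-65,v-50]+.5)*k).astype(int)),4,col,-1)
    cv2.imwrite(f"pics/ov_{n}.png",cr)
E
```

```text
top [  3   1  11  12 104] top [  2   2  12  12 102] top [  3   2  11  12 104] top [  2   3  12  11 104] top [  1   2  12  12 112] top [  2   2  12  12 111] top [  1   2  12  13 112] 27
scene [ 4  3 10  7 62] scene [ 4  3 10  7 59] scene [ 3  1 10  9 58] scene [ 3  4 10  7 55] scene [ 3  4  9  7 53] scene [ 3  4 10  6 48] scene [ 4  3  9  6 46] 25
['top'] [0.4983725  0.23714312 0.69844896]
['scene'] [0.49899268 0.23851916 0.70084544]
['top', 'scene'] [0.49872157 0.23768251 0.69966795]
top [[-0.3, -0.2], [-0.2, -0.2], [-0.2, -0.1], [-0.3, -0.2], [-0.3, -0.1], [-0.2, -0.2], [-0.2, -0.0], [-0.2, -0.2]]
scene [[-0.4, 0.0], [-0.3, 0.1], [-0.4, 0.2], [-0.3, -0.0], [-0.2, 0.0], [-0.3, 0.2], [-0.2, 0.2], [-0.4, -0.0]]
```

View pics/ov_top.png

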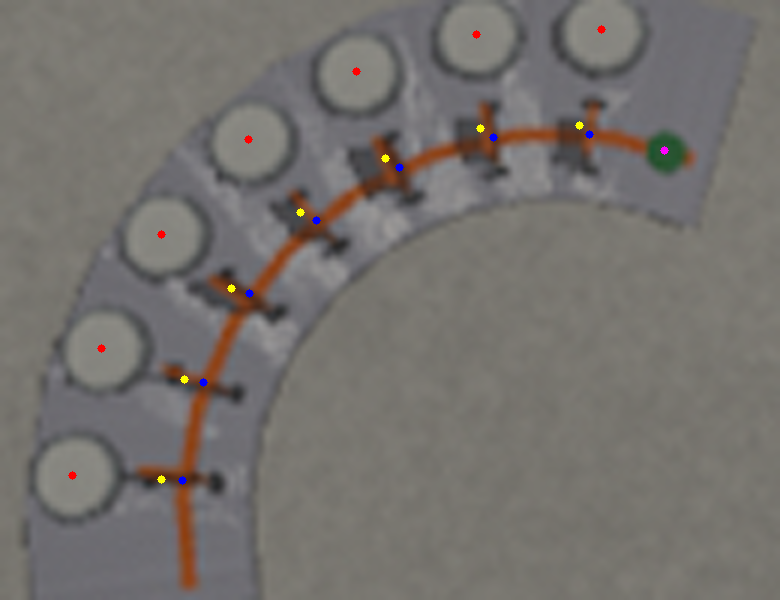

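View pics/ov_scene.png

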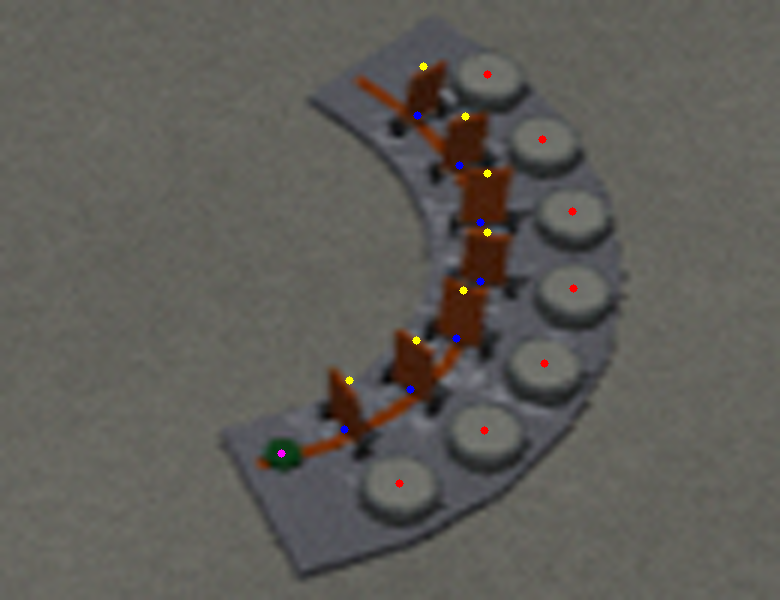

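The fit agrees between the two views, with residuals under 0.5 px and poses about 1.5 mm apart. I'll fold tag 1 first and check it.

```bash
cat >> h.py <<'E'
p=np.load("pose.npy"); Z=.027
def pose(a,z=Z): return world(p,arc(.14,a,z))[0],[np.pi,0,float(a+p[2]+np.pi/2)]
def sweep(a0,a1,v=.05):
    F=0
    for a in np.linspace(a0,a1,int(np.ceil((a1-a0)/.1))+1)[1:]:
        X,o=pose(a); env.move_straight(X,v=v,frame=o); F=max(F,np.abs(env.read_wrist_force()).max())
    print("t",env.read_t(),"tcp",env.read_tcp_pos()-X,env.read_tool_rot(),o,"F",F)
E
python3 - <<'E'
from h import *
import cv2
env.grip(0)
X,o=pose(-1.07,.15); env.move_ptp(X,o); print(env.read_t(),env.read_grip_width(),env.read_wrist_force())
X,o=pose(-1.07); env.move_straight(X,v=.1); print(env.read_t(),env.read_tcp_pos()-X)
sweep(-1.07,-.68)
cv2.imwrite("pics/s1.png",cv2.resize(env.get_image("scene")[90:240,280:480,::-1],None,fx=4,fy=4))
E
```

```text
3.675 0.00063795574904015 [ 0.71426456 -0.45181587 -0.31381259]
5.0583 [5.13150297e-04 1.75026993e-05 5.73272447e-04]
t 6.7583 tcp [-1.18935354e-04 -1.17144083e-04 -3.82006640e-05] [-3.14138858e+00  1.24692025e-04  1.58968108e+00] [3.141592653589793, 0, 1.5904642751414653] F 1.0549256127331696
```

View pics/s1.png

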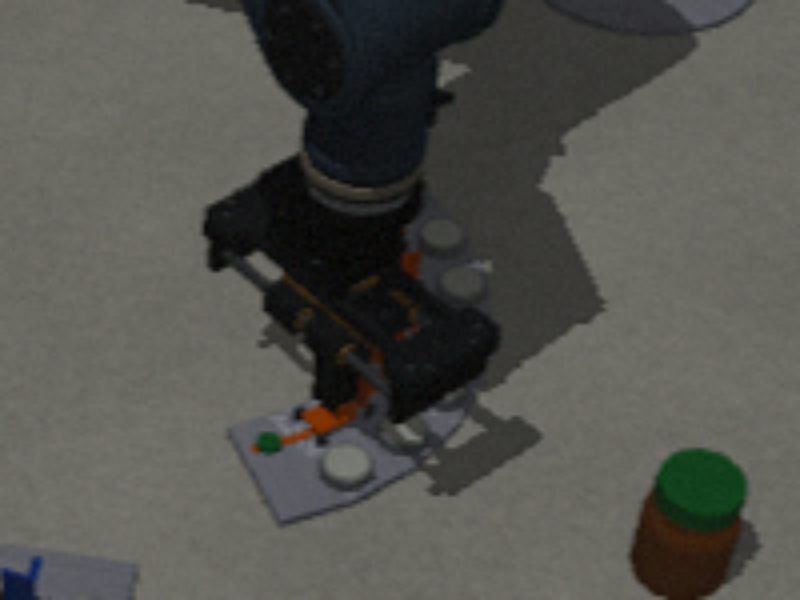

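Tag 1 lies flat at (320,420) in the crop, and the rail hasn't moved. The contact force stayed around 1 N. I'll sweep the remaining tags and lift off.

```bash
python3 - <<'E'
from h import *
import cv2
sweep(-.68,.98)
X,o=pose(.98,.2); env.move_straight(X,v=.15)
env.move_ptp([.23,.581,.25],[np.pi,0,2.765]); env.dwell(.3)
a=env.get_image("top")[220:370,130:330,::-1]; b=env.get_image("scene")[110:310,170:430,::-1]
cv2.imwrite("pics/f1.png",cv2.resize(a,None,fx=4,fy=4,interpolation=2)); cv2.imwrite("pics/f2.png",cv2.resize(b,None,fx=3,fy=3,interpolation=2)); print(env.read_t())
E
```

```text
t 14.0333 tcp [5.84950715e-04 1.71901414e-04 7.61535362e-05] [ 3.14132181e+00  9.15181172e-04 -3.03385967e+00] [3.141592653589793, 0, 3.250464275141465] F 1.0474797389651458
16.9833
```

View pics/f1.png

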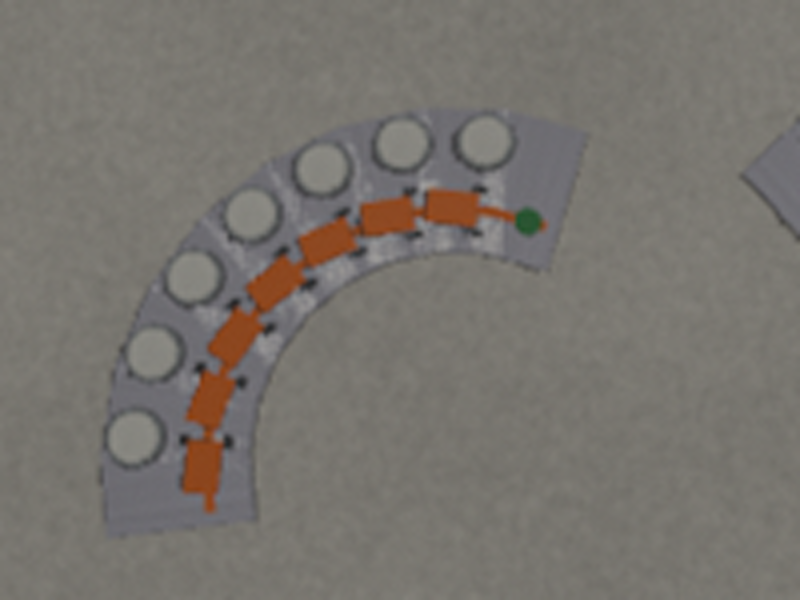

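View pics/f2.png

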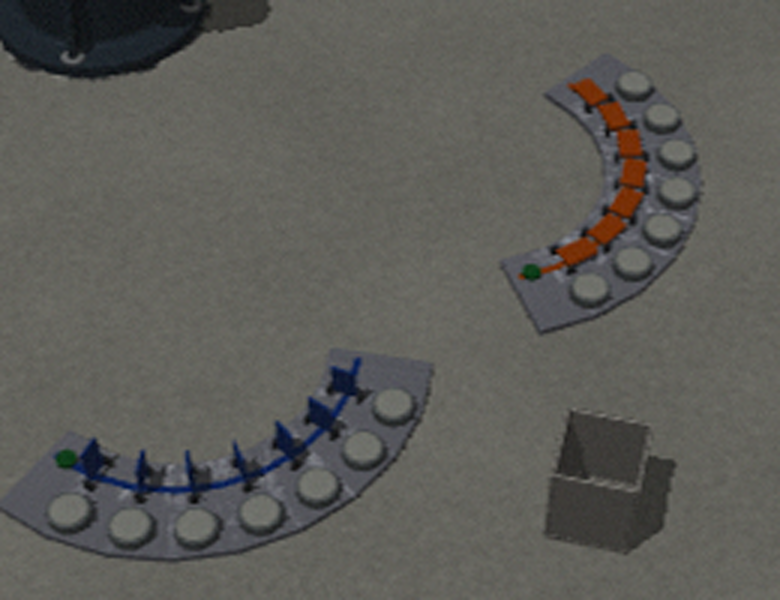

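All seven orange tags lie flat: in the top crop they run from (452,208) to (203,467). All the blue tags still stand, and the orange stud is still at about (262,275) in the full top view.

```bash
python3 -c "
from workcell import env
print(env.hand_in())"
```

```text
the job is handed in; nothing more can be done
None
```

I folded all seven orange tags flat in order from the green-stud end and handed the job in at about 17 s; wrist force read about 1 N, the final pictures show the orange rail in place and all blue tags standing, and the hand-in returned no verdict.

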